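# Bring the bronze polisher up to speed and hold the dead-man handle

## Robot

A 7-joint arm with a two-finger parallel gripper is mounted at the origin on the work surface. World frame = base frame: x ahead of the robot, y to its left, z up, the work surface at z = 0. Lengths are in mm, angles in rad, forces in N, time in s.
With the tool pointing down it reaches from about 350 to 900 mm from the base axis. Payload 8.1 kg.
Tool frame: the origin (TCP) lies at the very end of the fingers, on their centre line; the grasp point (between the pads) lies 19 mm behind it (pinch_z is the distance from the TCP to the grasp point, in mm); z points along the fingers, y is the line along which they close (so a half turn about z gives the same grasp; the last joint's range is limited). The gripper opens to 85 mm and grips with 20 to 120 N. Pads are 22 mm wide; open, the fingers measure 114 mm over their backs; the gripper's body (76 mm by 85 mm) begins 54 mm behind the grasp point. The pads swing forward as they close: fully open they stand 13 mm farther back than shut.
Start: joints at [-1.396, 0.434, 0.025, 1.573, -0.012, 1.134, -0.075], TCP at [171.427, 601.044, 231.323] pointing down, gripper open.
Joint ranges: [-2.62, 2.62], [-0.44, 2.09], [-1.27, 1.32], [0.08, 2.57], [-1.32, 4.46], [0.12, 2], [-2.74, 2.74]. Speed limits (rad/s): [2.22, 2.22, 3.01, 3.01, 3.14, 3.14, 3.14].

## Interface

Orientations are given as a rotation vector (axis times angle).
In Python, from station import move_pose, line_to, goto_joints, command_gripper, hold, ik, get_image, camera_model, PlanningError, close_job, look_for, read_time_s, read_joint_positions, read_qvel, read_joint_efforts, read_eef_pos, read_eef_rot, read_force, read_ft_torque, read_gripper_width, read_grasp_force, pinch_z gives the robot as it stands. Calls block until the motion is done:
- move_pose(position, orientation): joint-space move of the TCP to a pose.
- line_to(position, rot=None, feed=150, f_stop=None): straight line of the TCP; rot=None keeps the orientation; feed is the mean speed in mm/s. With f_stop (N) it stops when the force on the tool has changed by that much, and returns True; else False.
- goto_joints(angles): joint-space move.
- command_gripper(opening, f_grip=None): finger opening in mm; f_grip is the grip in N (None keeps the last); returns when the fingers have stopped.
- hold(seconds).
- ik(position, orientation): joint angles nearest the present ones, or None.
- get_image(name): name is "scene" or "top" or "wrist"; returns the picture (400x640x3 uint8, red, green, blue); there is no depth.
- camera_model(name): a dict with "intrinsics" (3x3 intrinsics, pixels), "dist_coeffs" ([k1, k2, p1, p2, k3] as OpenCV has them; the pictures are not rectified), "pose" (4x4, takes a point from camera to world coordinates); the wrist camera has in their place "tool_from_camera" (4x4, takes a point from camera to tool coordinates, whose origin is the TCP and whose axes are the flange's). Camera axes: x right, y down, z forward; pixel columns grow to the right and rows downward; lengths in mm; the calibration is good to about 2 mm. A picture is of the moment at which its call begins: read the wrist's pose just before it. camera_model takes no time and is no camera call.
A pose or a line that the arm cannot do raises PlanningError and nothing moves.
- close_job(): hands the job in; it is judged then, once.
Trained networks look in the newest picture that a camera, given by its name, has taken for a name from the list of things; names that differ only in an ending like _2 or _b are one class to them, and where a whole thing is asked for, a point or a joint stands for the part that bears it (a point fixed in the world has none). Each returns a list of dicts, best first, with "p" (0 to 1); they miss things now and then, are a little off and sometimes report something else, mostly with a low value. They report only what shows in the picture. A call takes as long as a camera call. They do not tell look-alikes from the thing itself.
- look_for(camera, thing): "location" ([row, column] in pixels, amid what is visible of it).
Readings, each from a call of its own:
- read_time_s(): time.
- read_joint_positions(): joint angles.
- read_qvel(): joint speeds.
- read_joint_efforts(): joint torques, N m.
- read_eef_pos(): TCP position.
- read_eef_rot(): TCP orientation.
- read_force(): force on the tool from outside, world axes, zero at the start.
- read_ft_torque(): the same for the moment, N m.
- read_gripper_width(): finger opening in mm.
- read_grasp_force(): force on a finger pad.
Only numpy, scipy, OpenCV 4.12 (cv2) and the standard library are available. Lean on these libraries where they do the work, as an engineer would, in place of code of your own. Each camera call takes 0.05 s, during which the arm holds its last target. There are 200 camera calls.

## Task

The bench polisher is to run for the next bronze. First turn the black selector knob on the control box so that it clicks in at the green dot; then swing the spring-loaded dead-man handle by its red grip until its white pointer stands on the green band, never as far as the red, and finish while still holding the grip so that the pointer stays on green. Leave the bronzes and tools round about where they are.

Things in the scene. Friction and masses are not known exactly. Their poses are not given: they have to be found in the camera images.
- selector_box: Fixed grey-green speed control box, 170 x 170 mm, 55 mm tall, with a black selector knob in the middle of its top. Origin: centre of its underside, on the knob's vertical axis.
- selector (a joint): Turn of the selector knob about its vertical axis, rad: 0 is off (black line on the box), growing clockwise seen from above. Sprung clicks at 0, 0.45, 0.90 and 1.35 draw it to the nearest (up to about 0.07 N m); stops 0.06 beyond the first and last. In the box's frame the knob points at angle 0.675 - value from the x axis, anticlockwise positive.
- selector_grip (a point): Point on the knob's axis, 88 mm above the table, at the height to grip. The knob is a skirt 60 mm wide whose top is 65 mm above the table, with a bar on it 52 mm long, 14 mm thick, its top 98 mm above the table. x axis: along the bar, towards the end that points (white line).
- selector_pointer (a point): Point that turns with the knob, 55 mm from its axis in the direction of the white pointer: it stands over the dot that is selected.
- dot_green: Green dot 18 mm wide, 2 mm thick, fixed on top of the box, 55 mm from the knob's axis, at one of the three places 0.45, 0.90 or 1.35 of the knob: it marks the speed wanted. Origin at its centre.
- dot_white_a: White dot 18 mm wide at another of those places: not wanted.
- dot_white_b: White dot 18 mm wide at the remaining place: not wanted.
- handle_unit: Fixed dark round base of the spring-return dead-man handle, 210 mm wide, 38 mm tall. Origin: centre of its underside, on the handle's vertical hinge axis. x axis: towards the middle of the green band of the scale painted on its top, 70 to 96 mm from the axis.
- handle (a joint): Swing of the handle about its vertical hinge, rad: 0 at rest, growing clockwise seen from above, stop at 0.95. A spring drives it back: about 2.5 N at the grip to start it, 7 N at 0.5. Pointer on grey to 0.40, green to 0.60, yellow to 0.75, then red. In the unit's frame the pointer is at angle 0.5 - value from the x axis; the grip is on the other side, 135 mm from the hinge axis.
- grip: Upright round red grip on the end of the steel handle bar, 24 mm thick (28 mm at its foot), 58 mm tall, a sleeve that spins freely on its own upright axis. Origin: centre of its underside, 59 mm above the table; top at 117 mm. The bar, 18 mm wide and 10 mm thick, runs from just below the grip to the hinge.
- statuette_a: Loose bystander: bronze soldier statuette 195 mm tall on a round foot 72 mm wide. Origin at its underside.
- statuette_b: Loose bystander: lighter bronze soldier statuette 178 mm tall on a round foot 72 mm wide. Origin at its underside.
- ram: Loose bystander: dark bronze ram on four legs, about 110 mm long, 120 mm tall. Origin at its underside.
- candlestick: Loose bystander: turned bronze candlestick 130 mm tall, 70 mm wide. Origin at its underside.
- wax_tin: Loose bystander: round wax tin, 90 mm wide, 34 mm tall. Origin at its underside.
- brush: Loose bystander: hand brush lying on the table. Origin at its underside.
- scraper: Loose bystander: hand tool with a handle, lying on the table. Origin at its underside.
There are look-alikes about, which are no part of the job. What is meant by the selector_box is not blue or purple, and is the larger of those in its own colour.

How it is judged:
By the outcome, as a careful person would: the job done as asked, in the order asked, and still so for the second after the job is handed in, while the arm keeps its last pose, push and grip.
It also fails if it takes over 45 s, if anything falls off the work surface, if the arm or the gripper's body presses on something with over 40 N, if the wrist force passes 120 N, or if a joint passes its speed limit or range.

## Working session

There is one attempt and no reset: what is moved stays moved. The work goes in short steps, each a Python script; the robot and the scene stay as the last script left them, time stands still between calls to the robot, and variables do not carry over. Pictures are saved under pics/ and viewed, at most 10 in all, crops included, and the job is handed in when it is done.

```bash
ls; mkdir -p pics
cat > h.py <<'E'
from station import *
import numpy as np, cv2
def px2w(cam,uv,z):
    m=camera_model(cam); K=np.array(m["intrinsics"]);d=np.array(m["dist_coeffs"]);T=np.array(m["pose"])
    p=cv2.undistortPoints(np.array(uv,float).reshape(-1,1,2),K,d).reshape(-1,2)
    r=np.c_[p,np.ones(len(p))]@T[:3,:3].T; o=T[:3,3]
    return o+r*((z-o[2])/r[:,2])[:,None]
def save(im,n): cv2.imwrite('pics/'+n,cv2.cvtColor(im,cv2.COLOR_RGB2BGR))
E
python3 - <<'E'
from h import *
for c in("top","scene"):
    save(get_image(c),c+'1.png')
    print(c,np.round(np.array(camera_model(c)["pose"]),2).tolist())
    for t in("selector_box","selector_grip","dot_green","handle_unit","grip"):
        print(t,[([round(x) for x in d["location"]],round(d["p"],2)) for d in look_for(c,t)])
print(read_time_s(),read_eef_rot(),pinch_z() if callable(pinch_z) else pinch_z)
E
```

```text
pics
top [[-0.01, -1.0, 0.06, 420.09], [-1.0, 0.01, 0.02, -9.16], [-0.02, -0.06, -1.0, 1189.79], [0.0, 0.0, 0.0, 1.0]]
selector_box [([172, 379], 0.95), ([255, 367], 0.6), ([291, 441], 0.6), ([251, 246], 0.56)]
selector_grip [([254, 245], 0.67), ([292, 440], 0.6), ([151, 171], 0.48), ([253, 370], 0.47)]
dot_green [([152, 171], 0.52), ([214, 495], 0.47)]
handle_unit [([153, 267], 0.56)]
grip [([186, 292], 0.66)]
scene [[-0.2, 0.78, -0.59, 1304.12], [0.98, 0.17, -0.12, 159.73], [0.01, -0.6, -0.8, 1131.69], [0.0, 0.0, 0.0, 1.0]]
selector_box [([172, 297], 0.92), ([142, 257], 0.9), ([181, 383], 0.66), ([216, 272], 0.55)]
selector_grip [([167, 297], 0.61), ([176, 391], 0.53), ([204, 269], 0.52)]
dot_green []
handle_unit [([242, 358], 0.83), ([206, 271], 0.17)]
grip [([247, 449], 0.71)]
0.6 [4.35097164e-01 3.11127043e+00 5.66442577e-05] 18.700000000000003
```

View pics/top1.png

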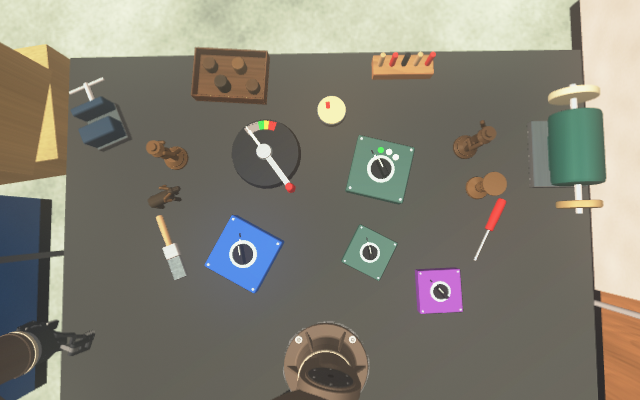

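View pics/scene1.png

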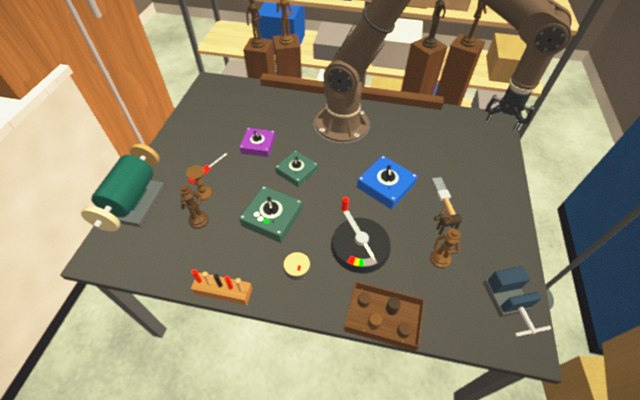

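The top picture shows the candidate boxes (col,row): blue (244,254), purple (440,291), small grey-green (370,252) and large grey-green (380,169). The large grey-green one is meant: it isn't blue or purple, and it is the larger of the two in its colour. The handle unit is at (266,153) with its red grip at (290,187). I'll confirm with one enlarged crop.

Run:
```python
from h import *
im=get_image("top")
save(cv2.resize(im[105:215,225:425],None,fx=4,fy=4,interpolation=cv2.INTER_CUBIC),'crop1.png')
hsv=cv2.cvtColor(im,cv2.COLOR_RGB2HSV)
def blobs(m,n,z):
    k,l,s,c=cv2.connectedComponentsWithStats(m.astype(np.uint8))
    for i in range(1,k):
        x,y=c[i]
        if 225<x<425 and 105<y<215 and s[i,4]>4: print(n,c[i].round(1),s[i,4],px2w("top",c[i],z)[0].round(1))
H,S,V=[hsv[...,i].astype(int) for i in range(3)]
blobs((S>150)&(V>120)&((H<8)|(H>172)),'red',100)
blobs((S>150)&(V>120)&(H>45)&(H<75),'green',57)
blobs((S<50)&(V>190),'white',57)
m=((H>65)&(H<90)&(S>50)&(V>60)).astype(np.uint8)
m[:130]=0;m[208:]=0;m[:,:335]=0;m[:,425:]=0
c=max(cv2.findContours(m,0,2)[0],key=cv2.contourArea)
r=cv2.minAreaRect(c);b=cv2.boxPoints(r);print(r,b.tolist());w=px2w("top",b,55);print(w.round(1),w.mean(0))
```

```text
red [271.6 125.1] 59 [696.7 145.5 100. ]
red [289.8 187.2] 70 [520.2  94.6 100. ]
green [261.2 124.3] 36 [710.5 182.1  57. ]
green [380.3 149.6] 27 [ 631.3 -165.1   57. ]
white [265.3 151.9] 498 [628.5 170.2  57. ]
white [361.3 138. ] 7 [ 666.1 -110.5   57. ]
white [388.8 151.3] 36 [ 625.9 -189.7   57. ]
white [411.  149.3] 7 [ 631.2 -254.2   57. ]
white [379.8 168. ] 280 [ 577.3 -162.9   57. ]
white [395.2 156.7] 36 [ 610.1 -208.1   57. ]
white [349.7 187. ] 7 [523.  -74.9  57. ]
white [399.9 198.9] 8 [ 487.2 -218.9   57. ]
((379.7490234375, 169.28549194335938), (58.185123443603516, 58.2686767578125), 12.875000953674316) [[344.8960266113281, 191.20480346679688], [357.8797302246094, 134.40109252929688], [414.6020202636719, 147.36618041992188], [401.6183166503906, 204.16989135742188]]
[[ 511.1  -60.9   55. ]
 [ 677.3 -100.9   55. ]
 [ 637.1 -265.3   55. ]
 [ 472.  -224.    55. ]] [ 574.37683363 -162.76282087   55.        ]
```

View pics/crop1.png

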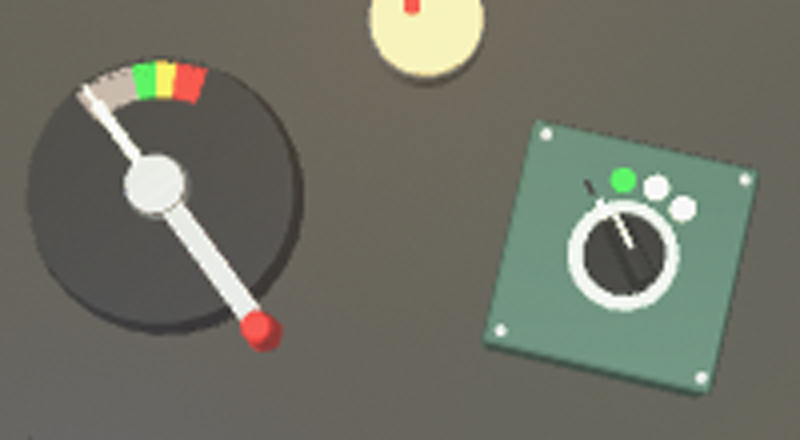

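The crop confirms it. On the large grey-green box, going clockwise, there is the black off line, then green at crop (624,180), then two whites, so green is at 0.45. The dots and screws agree on the box's x axis at about -0.243 rad and its centre near (576.5,-164). I'll go above it and refine with the wrist camera.

```bash
cat >> h.py <<'E'
def down(th): return np.pi*np.array([np.cos(th/2),np.sin(th/2),0])
def wpx2w(uv,z,pos,rot):
    m=camera_model("wrist"); K=np.array(m["intrinsics"]);d=np.array(m["dist_coeffs"])
    T=np.eye(4);T[:3,:3]=cv2.Rodrigues(np.array(rot,float))[0];T[:3,3]=pos;T=T@np.array(m["tool_from_camera"])
    p=cv2.undistortPoints(np.array(uv,float).reshape(-1,1,2),K,d).reshape(-1,2)
    r=np.c_[p,np.ones(len(p))]@T[:3,:3].T; o=T[:3,3]
    return o+r*((z-o[2])/r[:,2])[:,None]
def wblobs(im,pos,rot,specs,minA=60):
    hsv=cv2.cvtColor(im,cv2.COLOR_RGB2HSV);H,S,V=[hsv[...,i].astype(int) for i in range(3)]
    M=dict(red=(S>150)&(V>100)&((H<8)|(H>172)),green=(S>130)&(V>110)&(H>45)&(H<75),white=(S<50)&(V>185))
    for n,z in specs:
        k,l,s,c=cv2.connectedComponentsWithStats(M[n].astype(np.uint8))
        for i in range(1,k):
            if s[i,4]>minA: print(n,c[i].round(1),s[i].tolist(),wpx2w(c[i],z,pos,rot)[0].round(1))
E
python3 - <<'E'
from h import *
C=[576.5,-164]
for th in(.432,.432-np.pi):
    for t in(th,th-.45):
        for z in(72,220): q=ik(C+[z],down(t));print(round(t,2),z,None if q is None else np.round(q,2))
p=read_eef_pos();line_to([p[0],p[1],330],feed=300)
th=.432-np.pi if ik(C+[240],down(.432-np.pi)) is not None else .432
q=ik(C+[240],down(.432));q2=ik(C+[240],down(.432-np.pi));q0=np.array(read_joint_positions())
if q2 is None or (q is not None and abs(q[6])<abs(q2[6])): th=.432
else: th=.432-np.pi
print('th',th)
move_pose(C+[260],down(th))
pos,rot=read_eef_pos(),read_eef_rot();im=get_image("wrist");save(im,'w1.png')
wblobs(im,pos,rot,[("green",57),("white",57)])
print(read_time_s(),pos,rot)
E
```

```text
0.43 72 [-0.39  0.74  0.92  1.85 -0.73  0.93 -0.27]
0.43 220 [-0.5   0.59  1.1   1.71 -0.56  1.2  -0.4 ]
-0.02 72 [-0.4   0.74  0.93  1.85 -0.74  0.94 -0.71]
-0.02 220 [-0.51  0.6   1.11  1.71 -0.57  1.2  -0.84]
-2.71 72 [-0.08  0.59  0.4   1.83 -0.31  0.79  2.47]
-2.71 220 [-0.34  0.48  0.77  1.7  -0.36  1.12  2.55]
-3.16 72 [-0.13  0.6   0.47  1.83 -0.37  0.8   2.08]
-3.16 220 [-0.35  0.48  0.81  1.7  -0.38  1.12  2.11]
th 0.432
green [345.1 124.8] [337, 116, 18, 18, 252] [ 630.8 -164.3   57. ]
white [61.3 53.5] [22, 0, 71, 110, 2093] [575.2 135.4  57. ]
white [311.4  70.6] [307, 66, 10, 10, 68] [ 665.3 -109.3   57. ]
white [322.5 165.3] [286, 131, 74, 74, 1830] [ 580.8 -161.    57. ]
white [362.5 139.4] [354, 131, 18, 18, 267] [ 624.8 -188.1   57. ]
white [371.4 159.6] [363, 151, 18, 18, 259] [ 609.2 -207.    57. ]
white [322.5 166.5] [321, 153, 4, 28, 110] [ 579.6 -161.6   57. ]
white [416.8 160. ] [413, 156, 9, 9, 62] [ 630.  -252.8   57. ]
white [196.  278.3] [176, 251, 44, 56, 684] [384.7 -77.8  57. ]
white [446.3 278.3] [423, 251, 44, 56, 679] [ 516.  -361.4   57. ]
white [612.  302.2] [591, 276, 44, 53, 295] [ 576.3 -589.    57. ]
white [236.7 314.7] [224, 298, 23, 37, 329] [ 355.6 -142.7   57. ]
white [633.1 377.7] [622, 365, 18, 26, 262] [ 485.8 -717.5   57. ]
white [150.2 386.4] [136, 375, 28, 25, 79] [182.3 -71.   57. ]
4.2167 [ 576.8772433  -162.97395222  259.87306486] [-3.06754342e+00 -6.76101535e-01 -5.38779977e-06]
```

View pics/w1.png

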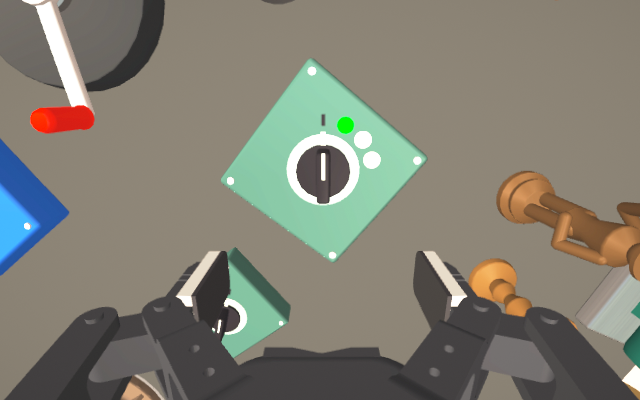

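The wrist picture shows the knob at (323,170) with its white line up at the off mark (323,119). Green is at (345,125) and the whites at (363,140) and (372,160). The three dots put the axis at about (575.8,-163.4). Now I'll grip and turn.

Run:
```python
from h import *
C=[576,-163.5]
line_to(C+[120],down(.432),feed=200)
print(line_to(C+[71],down(.432),feed=80,f_stop=10),read_eef_pos(),read_force())
command_gripper(0,30); print(read_gripper_width(),read_grasp_force(),read_force())
for t in(.21,-.018-.03): line_to(C+[71],down(t),feed=60); print(read_eef_rot(),read_ft_torque(),read_force())
line_to(C+[71],down(-.018));hold(.2)
command_gripper(60); line_to(C+[150],feed=200)
line_to(C+[260],down(.432-.45),feed=250)
pos,rot=read_eef_pos(),read_eef_rot();im=get_image("wrist");save(im[60:280,160:480].repeat(2,0).repeat(2,1),'w2.png')
print(read_time_s())
```

```text
False [ 576.07045656 -163.798201     71.07778888] [0.58740086 0.6982445  0.46609617]
13.175156320312801 36.71746909618378 [ 2.60018593 -3.97643767 -0.45801573]
[3.12205289e+00 3.27298252e-01 2.00644683e-03] [-0.92609407 -0.5857228   0.00198381] [ 3.16931698 -5.22667126  0.48745952]
[ 3.13805137e+00 -7.68932598e-02  2.68496593e-03] [-1.0825711  -0.64075368  0.07877821] [ 3.3142511  -5.85251587 -0.09307216]
9.4
```

View pics/w2.png

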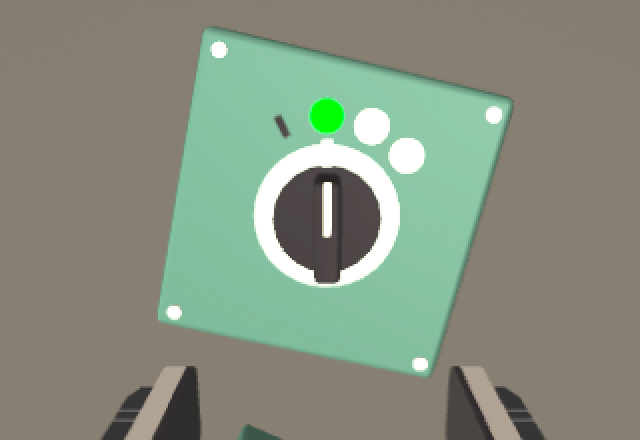

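The pointer is at crop (327,150), right under the green dot (327,116), so the selector is clicked in. Next is the handle: hover and measure.

Run:
```python
from h import *
line_to([576,-163.5,310],feed=300)
th=-.018
print(ik([570,130,310],down(th)))
move_pose([560,130,310],down(th)); hold(.15)
pos,rot=read_eef_pos(),read_eef_rot();im=get_image("wrist");save(im,'w3.png')
wblobs(im,pos,rot,[("green",38),("red",117),("white",60)])
for z in(40,60):
  g=np.array(im).min(2)
print(read_time_s(),pos)
```

```text
[-1.08961725  0.52478189  1.23269334  1.61315316 -0.50370948  1.36669648
 -1.38227661]
green [270.5  31. ] [261, 19, 17, 26, 315] [714.2 186.6  38. ]
green [559.3  99.4] [552, 92, 16, 16, 200] [ 630.4 -178.2   38. ]
red [297.4  32.4] [288, 20, 21, 27, 408] [697.1 149.6 117. ]
red [348.9 196.5] [337, 181, 24, 32, 568] [530.3  99.5 117. ]
white [444.9  11.4] [411, 0, 70, 29, 1450] [727.1 -12.5  60. ]
white [284.1 102.2] [228, 22, 121, 166, 3593] [631.8 172.2  60. ]
white [576.6 104.5] [569, 97, 16, 16, 208] [ 624.7 -185.4   60. ]
white [544.1 140. ] [520, 109, 63, 67, 1231] [ 581.4 -151.    60. ]
white [588.5 117.2] [581, 109, 16, 17, 203] [ 609.4 -204.2   60. ]
white [235.4 267.5] [221, 243, 31, 50, 536] [412.2 252.5  60. ]
white [407.  267.5] [391, 243, 32, 50, 527] [406.9  13.   60. ]
white [120.6 293.6] [102, 275, 38, 37, 733] [371.1 427.1  60. ]
white [497.2 290.1] [478, 284, 34, 18, 227] [ 365.7 -121.7   60. ]
white [269.1 310.6] [255, 291, 25, 45, 394] [340.2 210.6  60. ]
white [594.2 350.1] [580, 339, 35, 29, 303] [ 245.2 -302.9   60. ]
11.05 [560.27872836 128.06604341 310.144851  ]
```

View pics/w3.png

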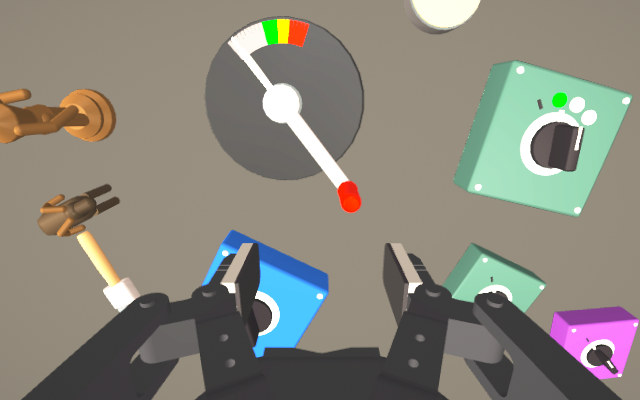

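The picture shows the grip top at about (350,202) with its foot at (347,188), the hub at (282,103), the green band at (270,31), and the pointer at rest on the start of grey. I'll solve the geometry.

Run:
```python
from h import *
from scipy.optimize import least_squares
pos,rot=[560.28,128.07,310.14],read_eef_rot()
print(read_eef_pos())
pos=read_eef_pos()
top=wpx2w([(350.5,202)],117,pos,rot)[0,:2]
mid=wpx2w([(348.9,196.5)],90,pos,rot)[0,:2]
disc=wpx2w([(284.5,98)],38,pos,rot)[0,:2]
gr=wpx2w([(270.5,31)],38,pos,rot)[0,:2]
sc=[wpx2w([p],57,pos,rot)[0,:2].round(1) for p in[(559.3,99.4),(576.6,104.5),(588.5,117.2)]]
tg=px2w("top",[(289.8,187.2)],95)[0,:2]; tgr=px2w("top",[(261.2,124.3)],38)[0,:2]
print('wrist grip',top,mid,'disc',disc,'green',gr,'dots',sc,'top cam',tg,tgr)
u=lambda a:np.array([np.cos(a),np.sin(a)])
G=(top+mid)/2
f=lambda p:np.r_[p[:2]+83*u(p[2])-gr,p[:2]-135*u(p[2]+.5)-G,(p[:2]-disc)*.5]
s=least_squares(f,[*disc,.2]);print(s.x,s.fun.round(1))
for th in(-.018,-.5,.4,.6): print(th,[np.round(ik([x,y,77],down(th)),2) if ik([x,y,77],down(th)) is not None else None for x,y in(G,s.x[:2]-135*u(s.x[2]))])
```

```text
[560.28326861 128.32168116 310.14393531]
wrist grip [523.8517195   98.04012269] [521.90123899  97.54856001] disc [636.63491934 174.16889327] green [714.15706869 186.96007264] dots [array([ 630.8, -163.8]), array([ 624.7, -187.5]), array([ 609.2, -206.4])] top cam [520.72716352  95.14054282] [715.334932   185.41536637]
[6.32632514e+02 1.76398162e+02 1.23495137e-01] [ 0.8 -0.3  0.2 -0.2 -2.   1.1]
-0.018 [array([-0.94,  0.66,  0.98,  2.02, -0.74,  0.86, -1.13]), array([-1.08,  0.66,  1.  ,  2.04, -0.74,  0.86, -1.24])]
-0.5 [array([-0.99,  0.71,  1.07,  2.02, -0.81,  0.91, -1.54]), array([-1.12,  0.7 ,  1.07,  2.04, -0.8 ,  0.9 , -1.66])]
0.4 [array([-0.89,  0.62,  0.89,  2.02, -0.66,  0.82, -0.79]), array([-1.04,  0.61,  0.91,  2.04, -0.67,  0.82, -0.9 ])]
0.6 [array([-0.87,  0.6 ,  0.84,  2.01, -0.63,  0.8 , -0.63]), array([-1.01,  0.6 ,  0.86,  2.04, -0.64,  0.8 , -0.74])]
```

Run:
```python
from h import *
u=lambda a:np.array([np.cos(a),np.sin(a)])
Hc=np.array([632.5,175.8]);phi=.123;z=77
P=lambda v,z=z:[*(Hc-135*u(phi+.5-v)),z]
R=lambda v:down(phi+.5-v)
print(P(0))
line_to(P(0,200),R(0),feed=300)
print(line_to(P(0),R(0),feed=120,f_stop=8),read_eef_pos(),read_force())
command_gripper(0,50);print(read_gripper_width(),read_grasp_force(),read_force(),read_eef_pos())
for v in(.12,.24,.36,.44,.5):
    line_to(P(v),R(v),feed=80)
hold(.3);print(read_eef_pos(),P(.5),read_force(),read_gripper_width(),read_time_s())
im=get_image("top");save(cv2.resize(im[105:215,225:345],None,fx=5,fy=5,interpolation=cv2.INTER_CUBIC),'t2.png')
im=get_image("scene");save(cv2.resize(im[180:290,310:460],None,fx=5,fy=5,interpolation=cv2.INTER_CUBIC),'s2.png')
```

```text
[np.float64(522.8622216683884), np.float64(97.03098602554172), 77]
False [523.39401823  97.01608063  77.61609276] [ 0.61237325  0.2222961  -0.75640913]
22.54765186937902 48.794485023245215 [-0.51989513 -2.19567616  4.1447261 ] [523.46898823  96.66479733  77.49290899]
[499.3789799  157.68496883  77.4541991 ] [np.float64(498.51992066174887), np.float64(159.23683784671744), 77] [ 2.18605539 -5.14912843  5.51511211] 22.44147621977578 15.3167
```

View pics/t2.png

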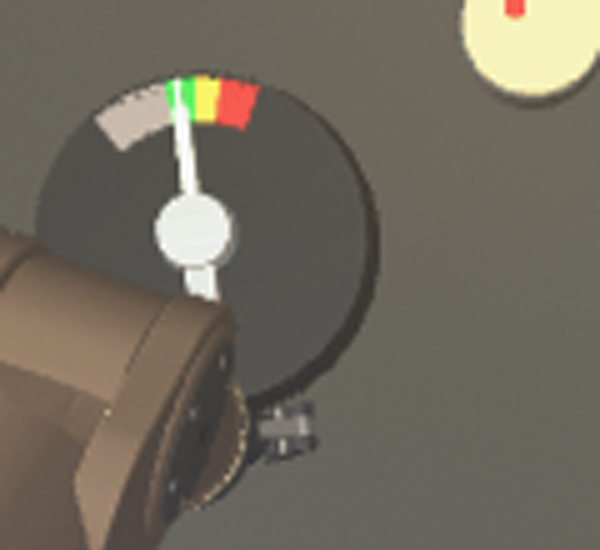

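View pics/s2.png

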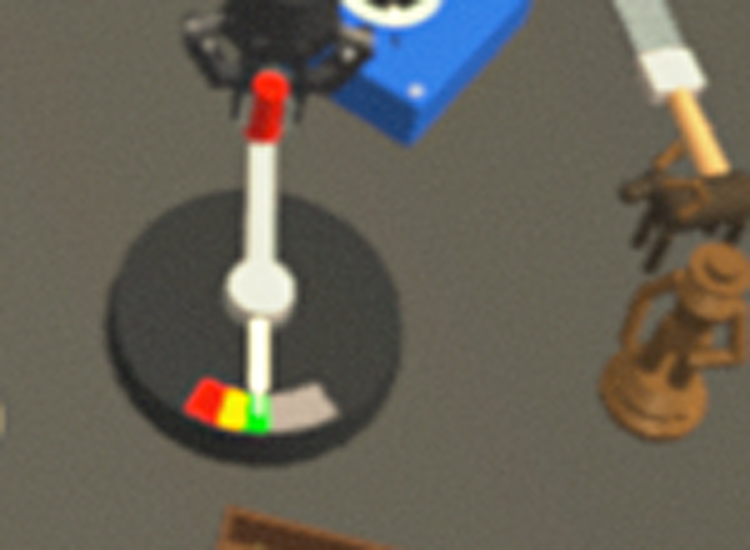

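In the top crop the pointer tip at (178,90) lies inside the green band (167–195), and in the scene crop at (259,410) it stands mid-green. The gripper is still on the red grip. I'll check it's steady and that the selector hasn't moved, then hand in.

Run:
```python
from h import *
hold(.5);print(read_eef_pos(),read_gripper_width(),read_grasp_force(),np.abs(read_qvel()).max(),read_time_s())
print(close_job())
```

```text
[499.41069689 157.6769118   77.45568813] 22.971271478444564 50.28252946212888 0.0013209516810457097 15.9167
the job is handed in; nothing more can be done
None
```

The job is handed in at about 16 s: the selector is clicked in at the green dot, and the gripper is still holding the red grip with the pointer in the green band; the bronzes and tools were not touched.

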